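Snap the knob back on the speed control and turn it to off

ROBOT

A 6-joint arm with a two-finger parallel gripper is mounted at the origin on a cart in front of the work surface, level with it; the furniture and walls round the work are solid. World frame = base frame: x ahead of the robot, y to its left, z up, the work surface at z = 0. Lengths are in m, angles in rad, forces in N, time in s.
With the tool pointing down it reaches from about 0.275 to 0.825 m from the base axis. Payload 5.2 kg.
Tool frame: the origin (TCP) lies on the centre line of the jaws, within the pads' length; the fingertips stand 14 mm ahead of it and the grasp point (between the pads) lies 5 mm behind it (manip.tip_reach is the distance from the TCP to the fingertips, in m); z points along the fingers, y is the line along which they close (so a half turn about z gives the same grasp; the last joint's range is limited). The gripper opens to 93 mm and grips with 3 to 60 N. Pads are 15 mm wide; open, the fingers measure 128 mm over their backs; the gripper's body (75 mm by 188 mm) begins 65 mm behind the grasp point.
Start: joints at [-1.527, 0.259, 1.535, -0, 1.348, -0.203], TCP at [0.134, -0.533, 0.233] pointing down, gripper open.
Joint ranges: [-3.14, 3.14], [-0.91, 2.08], [0.19, 2.58], [-1.22, 4.36], [0.22, 2.71], [-3.12, 3.12]. Speed limits (rad/s): [2.57, 2.57, 3.14, 3.14, 3.14, 3.14].

INTERFACE

Orientations are given as a unit quaternion [x, y, z, w].
In Python, from rig import manip gives the robot as it stands.
- The arm moves only by the shell command python3 jog.py [OPENING], which reads ROWS from standard input. ROWS is a JSON object with one list for each field, all of the same length, 1 to 5, a row being the entries at one place: dx, dy, dz (the shift in units of 50 mm), drx, dry, drz (a rotation vector in units of 0.1 rad); each row is the pose to reach, as a shift and turn from the pose commanded when the command began, along the tool's axes at that moment; what a row does not reach only later rows make up. A row lasts 1/10 s, in which the tool goes at most 0.05 m and 0.15 rad, less where a joint would pass 70% of its speed; a pose out of reach is approached as far as the arm can. OPENING is the finger opening in m, set as the command begins (- or left out keeps the last). The fingers move at their own pace and stop on an object; the grip force is fixed at half the most. Time passes only in rows, so rows that do not move let the fingers close. It prints the time, the measured TCP pose, the force, the opening and the grip force at its end. Input that does not fit is refused with a message, and nothing moves.
- manip.get_obs(): the state, without advancing time (a new reading comes with each control period).
- manip.get_image(name): name is "side" or "top"; returns the picture (400x640x3 uint8, red, green, blue); there is no depth.
- manip.camera_model(name): a dict with "fx", "fy", "cx", "cy" (pixels), "xyz" and "attitude" of the camera in the world. Camera axes: x right, y up, looking along -z (the intrinsics and any distortion apply to the point x, -y, -z); pixel columns grow to the right and rows downward; lengths in m; the calibration is good to about 2 mm. A picture is of the moment at which its call begins. camera_model takes no time and is no camera call.
- manip.close_job(): hands the job in; it is judged then, once.
The state is a dict: "clock": time; "joints": joint angles; "qvel": joint speeds; "joint_torque": joint torques, N m; "tcp_pos": TCP position; "tcp_rot": TCP orientation; "ft_force": force on the tool from outside, world axes, zero at the start; "wrist_torque": the same for the moment, N m; "opening": finger opening in m; "finger_force": force on a finger pad.
Only numpy, scipy, OpenCV 4.12 (cv2) and the standard library are available. Lean on these libraries where they do the work, as an engineer would, in place of code of your own. Each camera call takes 0.05 s, during which the arm holds its last target. There are 200 camera calls.

TASK

The speed-control box on the bench has lost its black pointer knob. Line the knob up with the flat of the bare D-shaft and push it straight down until it snaps fully home; then turn the control with it, anticlockwise, all the way back to its off stop, and let go. Leave the other things on the bench where they are.

Things in the scene. Friction and masses are not known exactly. Their poses are not given: they have to be found in the camera images.
- knob: Loose black pointer knob, 70 g, standing on its skirt, bore down. Round skirt 56 mm across, 15.5 mm high; on it a grip bar 54 mm long (x) and 22 mm wide (y), from 15.5 to 40 mm above the underside. A white line runs from the middle of the top to the pointer end, +x, and down that end. Origin: centre of the skirt's underside; z up.
- knob_seat (a point): Mouth of the knob's bore, on the knob's axis 3.5 mm above its underside; axes as the knob's; it lies on shaft_seat when the knob is home. The blind bore is a D, 15.2 mm across, its flat on the pointer side (+x) 4.6 mm from the axis; mouth chamfered 2 mm; deep enough for the whole shaft; a groove inside catches the shaft's spring balls.
- control_box: Speed-control box, fixed on the bench: blue-grey case 150 mm (x) by 210 mm (y) by 62 mm high; on its light top a round black dial plate (100 mm across, its face 63.5 mm above the bench) with white marks, a red rocker switch, an amber lamp and a fuse cap (up to 10 mm high). Origin: centre of the underside. Shaft axis: upright, at x 0, y -45 mm. A red dot on the dial's rim marks off.
- shaft (a joint): Angle of the shaft: 0 at the off stop, growing clockwise seen from above, to the other stop at 4.71 rad. It stays where it is left (friction 0.08 N m). At 0 the shaft's flat, and so the pointer of a fitted knob, faces the first white mark, by the red dot: 135 degrees anticlockwise, seen from above, from the box's +x. It starts at 0.7 to 1.4 rad.
- shaft_seat (a point): Centre of the brass shoulder on which the fitted knob comes to rest, on the shaft's axis, 68.5 mm above the bench. Turns with the shaft: x points out of the shaft's flat, z up. The steel D-shaft rises 24 mm from here, 14 mm across, flat 4 mm from the axis (0.6 mm clearance all round in the bore). In its round flanks (+y, -y), 8.3 mm up, a spring ball stands out 2.2 mm on each side.
- shaft_tip (a point): Centre of the shaft's chamfered tip, 24 mm above shaft_seat, same axes; red paint marks on tip and shoulder point to the flat. A knob turned off the flat by more than about 0.3 rad stays up on the tip, some 20 mm above home. One that is only set down stops on the balls, about 9 mm above home. A push of about 8 to 15 N takes it past them; over the last 2 mm they snap it on to the shoulder.
- black_tape: Bystander: roll of black tape lying flat, 53 mm across, 19 mm high, origin under its centre. It may lie where the knob could have lain.
- spray_can: Bystander: upright white spray can with a yellow cap, 54 mm across, 197 mm high, origin under its centre.
- tape_measure: Bystander: yellow tape measure, 41 x 86 x 66 mm high, origin under its centre.
- screwdriver_yellow: Bystander: screwdriver with a yellow handle lying along its own y, 169 mm long, 25 mm thick, origin under its middle.
- pliers: Bystander: pliers with blue grips lying along their own y, 194 x 64 x 16 mm, origin under the middle.
- wood_glue: Bystander: upright yellow glue bottle with a red cap, 42 x 55 x 160 mm high, origin under its centre.
- spring_clamp: Bystander: black spring clamp with orange tips lying along its own y, 149 x 66 x 20 mm, origin under its middle.

How it is judged:
On the way, in this order (a step that is already met when the one before it is completed fails the run):
1. the knob is on the shaft, snapped fully home (z of knob_seat in the frame of shaft_seat below 0.0015 m and horizontal distance between knob_seat and shaft_seat below 0.003 m and angle between the z axis of knob and the z axis of shaft_seat, either way round below 0.06 rad), for 0.2 s.
2. the control is turned back to its off stop by the knob (value of joint shaft below 0.08 rad and z of knob_seat in the frame of shaft_seat below 0.0015 m), for 0.2 s.
At the end, for the whole second after the job is handed in: The knob sits on the shaft, snapped home (within 1.5 mm of the shoulder, upright and on the axis), the control is within 0.08 rad of its off stop, and everything is still and let go (all of step 2 and horizontal distance between knob_seat and shaft_seat below 0.003 m and angle between the z axis of knob and the z axis of shaft_seat, either way round below 0.06 rad and linear speed of knob below 0.01 m/s); the robot touches nothing.
It fails at once if a bystander was pushed more than 30 mm from its place (distance of any of black_tape, spray_can, tape_measure, screwdriver_yellow, pliers, wood_glue, spring_clamp from where it was at the start of the episode above 0.03 m).
It also fails if it takes over 54 s, if anything falls off the work surface, if the arm or the gripper's body presses on something with over 40 N, if the wrist force passes 120 N, or if a joint passes its speed limit or range.

## Working session

There is one attempt and no reset: what is moved stays moved. The work goes in short steps, Python scripts to look and compute and a shell command to move; the robot and the scene stay as the last step left them, time stands still between calls to the robot, and variables do not carry over. Pictures are saved under pics/ and viewed, at most 10 in all, crops included, and the job is handed in when it is done.

```bash
ls; mkdir -p pics; python3 - <<'E'
from rig import manip
import cv2
for n in("side","top"):
    cv2.imwrite(f"pics/{n}0.png",manip.get_image(n)[:,:,::-1]); print(n,manip.camera_model(n))
o=manip.get_obs();print(o)
E
```

```text
jog.py
pics
rig.py
side {'fx': 429.0094830431107, 'fy': 429.0094830431107, 'cx': 315.84070564686994, 'cy': 205.49803812264327, 'xyz': array([ 0.29984115, -1.38326189,  0.7562092 ]), 'attitude': array([ 0.52660885, -0.05504352, -0.07817529,  0.84471412])}
top {'fx': 463.85690923304617, 'fy': 463.85690923304617, 'cx': 316.03984532158796, 'cy': 194.2004470631212, 'xyz': array([ 0.39744046, -0.0144316 ,  1.33890788]), 'attitude': array([-0.03636238,  0.05294453,  0.71074579, -0.70051059])}
{'clock': 0.1, 'joints': array([-1.52679954e+00,  2.59291716e-01,  1.53597122e+00,  1.18798801e-06,
        1.34799158e+00, -2.02782128e-01]), 'qvel': array([-0.00092592, -0.00293626, -0.00064681,  0.00069093,  0.00106156,
       -0.00060516]), 'joint_torque': array([ 3.01924054e-03, -4.38207364e+01, -2.84643674e+01,  7.19827577e-02,
        3.61535337e-02, -5.77446485e-05]), 'tcp_pos': array([ 0.1343667 , -0.53285321,  0.23189017]), 'tcp_rot': array([ 9.92396848e-01,  1.23076425e-01,  6.64780169e-05, -8.28268832e-04]), 'ft_force': array([ 0.02813826,  0.29867229, -0.82351786]), 'wrist_torque': array([ 0.02431471, -0.00668812,  0.06868013]), 'finger_force': 0.0, 'opening': 0.09316368440758921}
```

View pics/top0.png

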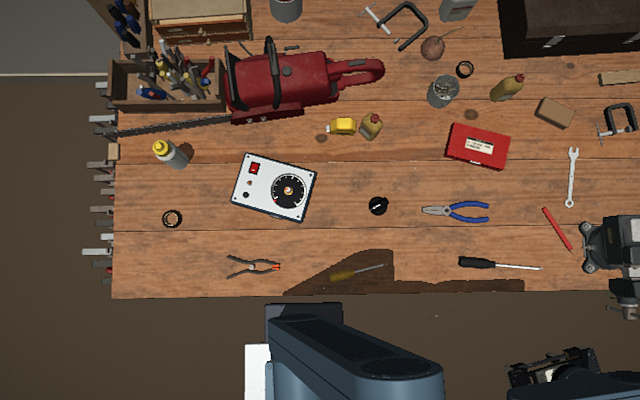

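View pics/side0.png

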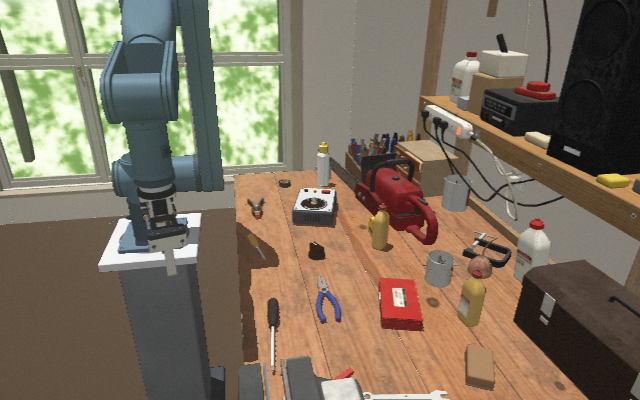

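The top view shows the knob at (378,206), the shaft at about (288,190) and the tape roll at (172,218). The side view shows the knob at (317,251) and the dial at (315,203). Next I'll enlarge both for measuring.

```bash
cat >h.py <<'E'
import numpy as np,cv2
from scipy.spatial.transform import Rotation as R
from rig import manip
def ray(n,uv):
    c=manip.camera_model(n); d=np.array([(uv[0]-c['cx'])/c['fx'],-(uv[1]-c['cy'])/c['fy'],-1])
    return c['xyz'],R.from_quat(c['attitude']).apply(d)
def plane(n,uv,z):
    p,d=ray(n,uv); return p+d*(z-p[2])/d[2]
def tri(a,b):
    p,d=ray("top",a);q,e=ray("side",b)
    s=np.linalg.lstsq(np.c_[d,-e],q-p,rcond=None)[0]
    return (p+d*s[0]+q+e*s[1])/2,np.linalg.norm(p+d*s[0]-q-e*s[1])
def pix(n,P):
    c=manip.camera_model(n);v=R.from_quat(c['attitude']).inv().apply(np.array(P)-c['xyz'])
    return c['cx']+c['fx']*v[0]/-v[2],c['cy']+c['fy']*v[1]/v[2]
E
python3 - <<'E'
import cv2,numpy as np
t=cv2.imread('pics/top0.png');s=cv2.imread('pics/side0.png')
z=lambda i,x,y,w,h,k:cv2.resize(i[y:y+h,x:x+w],None,fx=k,fy=k,interpolation=cv2.INTER_CUBIC)
a=np.hstack([z(t,250,160,40+30,60,5),z(t,360,190,36,30,10)[:300,:360]])if 0 else None
A=z(t,265,168,45,45,8);B=z(t,358,186,40,40,9);C=z(s,290,180,50,40,8)[:240];D=z(s,297,232,40,30,8)
o=np.zeros((600,800,3),np.uint8);o[:360,:360]=A;o[:360,400:760]=B;o[360:,:400]=C;o[360:,440:760]=D
cv2.imwrite('pics/c0.png',o)
E
```

```text
(no output)
```

View pics/c0.png

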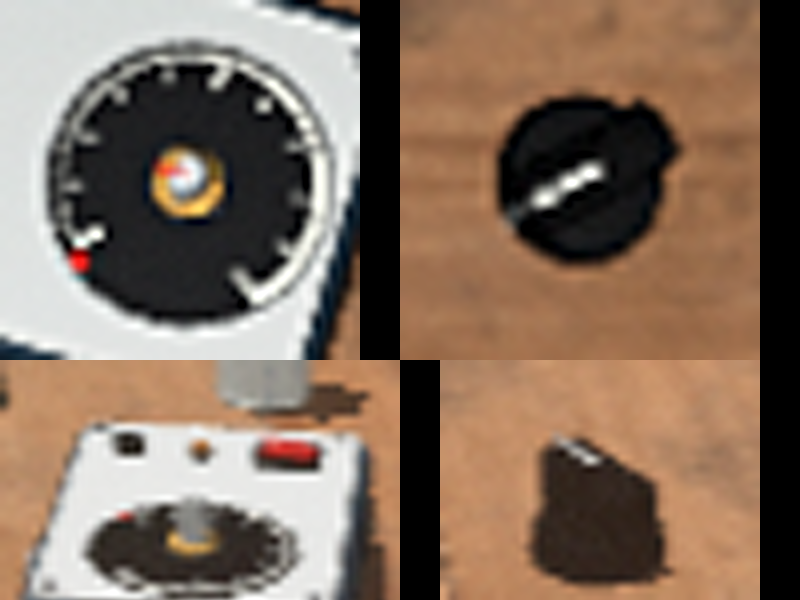

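```bash
cat >m.py <<'E'
from h import *
K=8
def up(n,x,y,w,h):
    i=cv2.imread(n)[y:y+h,x:x+w]; return cv2.resize(i,None,fx=K,fy=K,interpolation=cv2.INTER_CUBIC).astype(int)
def full(p,x,y): return (np.asarray(p,float)+.5)/K-.5+[x,y]
def big(m):
    c=max(cv2.findContours(m.astype(np.uint8),0,cv2.CHAIN_APPROX_NONE)[0],key=cv2.contourArea); return c[:,0]
def cen(m): return np.argwhere(m)[:,::-1].mean(0)
E
python3 - <<'E'
from m import *
# knob top
x,y=358,186; i=up('pics/top0.png',x,y,40,40); c=big(i.max(2)<75)
C=full(c,x,y)
for z in(.0,.0155):
    P=np.array([plane("top",u,z) for u in C])[:,:2]
    k=np.ones(len(P),bool)
    for _ in range(15):
        s=np.linalg.lstsq(np.c_[2*P[k],np.ones(k.sum())],(P[k]**2).sum(1),rcond=None)[0]; r=np.sqrt(s[2]+s[:2]@s[:2])
        e=np.linalg.norm(P-s[:2],axis=1)-r; k=abs(e)<max(.0012,np.percentile(abs(e),60))
    print('skirt',z,s[:2].round(4),r.round(4),k.mean())
w=i.min(2)>85; n,l,st,ce=cv2.connectedComponentsWithStats(w[130:280,:].astype(np.uint8)); print('st',st[1:,:].tolist())
w[:130]=0; w[260:]=0; w[:,:100]=0;w[:,200:]=0
p=np.argwhere(w)[:,::-1]; p=full(p,x,y); W=np.array([plane("top",u,.04) for u in p])[:,:2]
m=W.mean(0); d=np.linalg.svd(W-m)[2][0]; t=(W-m)@d; print('line',m.round(4),np.degrees(np.arctan2(d[1],d[0])).round(1),(m+d*t.min()).round(4),(m+d*t.max()).round(4))
# side knob white line
x,y=297,232; i=up('pics/side0.png',x,y,40,30); ww=i.min(2)>110; ww[120:]=0
for th in(90,110,140):
  ww=i.min(2)>th; ww[:,:100]=0;ww[:,165:]=0; ww[:72]=0; ww[112:]=0
  q=np.argwhere(ww)[:,::-1]; print('sideline',full(q[q[:,0].argmin()],x,y),full(q[q[:,0].argmax()],x,y))
E
```

```text
skirt 0.0 [ 0.532  -0.2257] 0.0271 0.8207964601769911
skirt 0.0155 [ 0.5304 -0.2233] 0.0268 0.8230088495575221
st [[0, 7, 11, 14, 123], [116, 14, 65, 42, 1170], [32, 16, 9, 9, 61], [71, 17, 6, 12, 52], [243, 16, 14, 14, 57], [56, 39, 23, 17, 236], [38, 46, 12, 9, 77], [0, 48, 20, 16, 181], [0, 65, 107, 34, 1814], [282, 81, 6, 4, 19], [107, 98, 24, 12, 115], [146, 114, 19, 6, 82], [301, 129, 19, 14, 227], [12, 147, 11, 3, 24], [87, 146, 14, 4, 45], [30, 148, 9, 2, 13]]
line [ 0.522  -0.2137] 151.5 [ 0.5353 -0.2209] [ 0.5012 -0.2024]
sideline [309.0625 240.5625] [317.0625 240.5625]
sideline [310.3125 240.5625] [316.3125 243.8125]
sideline [311.6875 241.5625] [316.0625 243.9375]
```

```bash
python3 - <<'E'
from m import *
x,y=265,168; i=up('pics/top0.png',x,y,45,45); b,g,r=i[...,0],i[...,1],i[...,2]
dark=(i.max(2)<90).astype(np.uint8)
red=(r-np.maximum(b,g)>70)&(b>0)&(g-b<40)
n,l,st,ce=cv2.connectedComponentsWithStats(red.astype(np.uint8)); 
for a in range(1,n):
  if st[a,4]>20: print('red',st[a].tolist(),ce[a].round(1),full(ce[a],x,y))
yel=(r-b>70)&(g-b>40); print('brass',full(cen(yel),x,y), cv2.minEnclosingCircle(big(yel)))
# dial plate: dark disc hull
from scipy import ndimage
dk=i.max(2)<90; n,l,st,ce=cv2.connectedComponentsWithStats(dk.astype(np.uint8)); 
for a in range(1,n):
  if st[a,4]>2000: print('dark',st[a].tolist(),ce[a].round(1))
a=1+st[1:,4].argmax()
lab=l[180,100]; h=cv2.convexHull(big(l==lab)); e=cv2.fitEllipse(h);print('inner dial',e,full(e[0],x,y),plane('top',full(e[0],x,y),.0635))
# box top outline
j=cv2.imread('pics/top0.png').astype(int)
m=(j.min(2)>140);m[:140]=0;m[230:]=0;m[:,:220]=0;m[:,330:]=0
m=cv2.morphologyEx(m.astype(np.uint8),cv2.MORPH_CLOSE,np.ones((5,5)))
R_=cv2.minAreaRect(big(m)); bp=cv2.boxPoints(R_);print('box',R_)
for u in bp: print(plane('top',u,.062).round(4))
x,y=290,180; i=up('pics/side0.png',x,y,50,40)
gd=(i.max(2)<90);n,l,st,ce=cv2.connectedComponentsWithStats(gd.astype(np.uint8))
for a in range(1,n):
  if st[a,4]>1000: print('sidedark',st[a].tolist(),ce[a].round(1))
lab=1+st[1:,4].argmax(); e=cv2.fitEllipse(cv2.convexHull(big(l==lab)));print('side dial',e,full(e[0],x,y))
E
```

```text
red [156, 162, 6, 10, 43] [158.2 166.9] [284.33575581 188.42296512]
red [164, 166, 17, 11, 113] [172.1 170.9] [286.07245575 188.92975664]
red [69, 249, 21, 23, 361] [ 79.1 260.7] [274.4541205  200.14525623]
brass [287.72963558 191.37667471] ((187.4680938720703, 183.4434356689453), 36.10956573486328)
dark [49, 63, 263, 261, 44918] [183.  193.3]
dark [306, 179, 54, 181, 3570] [337.  282.8]
inner dial ((180.89353942871094, 192.45526123046875), (261.3439025878906, 265.4753723144531), 45.591773986816406) [287.17419243 191.61940765] [0.56755831 0.03416907 0.0635    ]
box ((272.4056396484375, 186.33018493652344), (71.83956909179688, 49.312435150146484), 15.945395469665527)
[0.546 0.189 0.062]
[0.679  0.1522 0.062 ]
[ 0.6207 -0.0402  0.062 ]
[ 0.4887 -0.0009  0.062 ]
sidedark [272, 27, 92, 33, 1172] [327.6  42.7]
sidedark [21, 92, 362, 228, 25004] [216.8 275.1]
sidedark [89, 146, 191, 78, 9005] [184.7 189.1]
side dial ((202.06170654296875, 243.5596160888672), (353.27667236328125, 527.0185546875), 12.124101638793945) [314.82021332 210.00745201]
```

```bash
python3 - <<'E'
from m import *
def show(cx,cy,yaw):
    o=[]
    for n,x,y,w,h in(("top",360,188,36,36),("side",297,230,40,36)):
        i=cv2.imread(f'pics/{n}0.png')[y:y+h,x:x+w]; s=10
        i=cv2.resize(i,None,fx=s,fy=s,interpolation=cv2.INTER_NEAREST); i=cv2.convertScaleAbs(i,alpha=1.6)
        def dr(P,c):
            q=[((np.array(pix(n,p))-[x,y]+.5)*s).astype(int) for p in P]; cv2.polylines(i,[np.array(q)],False,c,1)
        f=lambda a,b,z:[cx+a*np.cos(yaw)-b*np.sin(yaw),cy+a*np.sin(yaw)+b*np.cos(yaw),z]
        for z in(0,.0155): dr([f(.028*np.cos(t),.028*np.sin(t),z) for t in np.linspace(0,6.3,50)],(0,255,0))
        dr([f(a,b,.04) for a,b in((.027,.011),(-.027,.011),(-.027,-.011),(.027,-.011),(.027,.011))],(0,255,255)); dr([f(0,0,.04),f(.027,0,.04),f(.027,0,.0155)],(0,0,255)); o.append(i)
    cv2.imwrite('pics/k0.png',np.hstack(o))
show(.531,-.2245,np.radians(151.5))
E
```

```text
(no output)
```

View pics/k0.png

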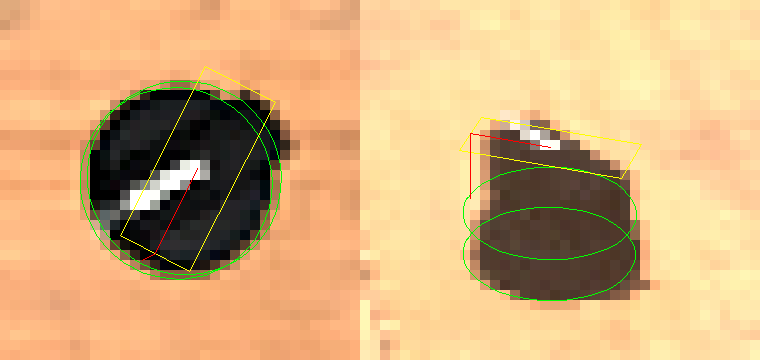

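```bash
python3 - <<'E'
from m import *
i=cv2.imread('pics/top0.png').min(2).astype(float)
u=np.array([(c,r,i[r,c]) for r in range(203,211) for c in range(371,382) if i[r,c]>90])
W=np.array([plane("top",a[:2],.04) for a in u])[:,:2]; w=u[:,2]-60
m=np.average(W,axis=0,weights=w); cv=np.cov((W).T,aweights=w); d=np.linalg.eigh(cv)[1][:,1]; d*=np.sign(d[1])
print(len(u),m.round(4),np.degrees(np.arctan2(d[1],d[0])).round(1),((W-m)@d).min(),((W-m)@d).max(), 'perp off of knob est',np.cross(d,np.array([.532,-.225])-m))
# shaft: candidate axis locations & red direction
x,y=265,168
f=lambda a,z:plane("top",full(a,x,y),z)[:2].round(4)
print('brass',f((187.5,183.4),.0685),'reddot',f((79.1,260.7),.0635),'tipred',f((172.1,170.9),.0925),'shoulderred',f((158.2,166.9),.0685))
i=up('pics/top0.png',x,y,45,45)
gray=(i.min(2)>110); gray[:135]=0;gray[225:]=0;gray[:,:145]=0;gray[:,230:]=0
c=cv2.minEnclosingCircle(big(gray)); print('tip',c,f(c[0],.0925),f(cen(gray),.0925))
h=cv2.convexHull(big(((i.max(2)<150))*1 if 0 else (i.max(2)<90)))
# dial first mark and outer ring
j=cv2.imread('pics/side0.png').astype(int); b,g,r=j[...,0],j[...,1],j[...,2]
mm=(r-np.maximum(g,b)>50); mm[:195]=0;mm[212:]=0;mm[:,:295]=0;mm[:,335:]=0
print('side reds',[(k,) for k in np.argwhere(mm)[:,::-1].tolist()])
br=(r-b>60)&(g-b>25); br[:190]=0;br[212:]=0;br[:,:300]=0;br[:,330:]=0; print('brass side',cen(br), br.sum())
s=up('pics/side0.png',290,180,50,40); sh=(s.min(2)>100)&(s.max(2)<200); sh[:130]=0;sh[185:]=0;sh[:,:175]=0;sh[:,225:]=0
q=np.argwhere(sh)[:,::-1];print('shaft side x',full(cen(sh),290,180),full(q.min(0),290,180),full(q.max(0),290,180))
for P in([.5676,.0342,.0925],[.5676,.0342,.0685],[.5676,.0342,.0635]): print(P,np.round(pix('side',P),1),np.round(pix('top',P),1))
# knob tri check from white line inner end
print(tri((380.3,204.3),(316.2,244.3)), tri((288.0-.3,189.4),full(cen(sh),290,180)))
E
```

```text
17 [ 0.5264 -0.2154] 118.5 -0.01106980853748989 0.012981745528317467 perp off of knob est -0.00033844781887597177
brass [0.57   0.0317] reddot [0.5442 0.0695] tipred [0.5711 0.036 ] shoulderred [0.5759 0.0417]
tip ((183.5, 175.5), 23.162569046020508) [0.5695 0.0321] [0.5694 0.0314]
side reds [([295, 198],), ([305, 199],)]
brass side [313.3 200.2] 10
shaft side x [313.66367379 199.36821128] [311.4375 196.5625] [317.5625 202.5625]
[0.5676, 0.0342, 0.0925] [312.2 195.3] [286.7 190.2]
[0.5676, 0.0342, 0.0685] [312.1 201.2] [287.1 191.4]
[0.5676, 0.0342, 0.0635] [312.1 202.4] [287.2 191.6]
(array([ 0.53178868, -0.22725852,  0.04127647]), np.float64(0.0015201743458800475)) (array([0.57246139, 0.03212073, 0.07649846]), np.float64(0.001022882633050312))<stdin>:6: DeprecationWarning: Arrays of 2-dimensional vectors are deprecated. Use arrays of 3-dimensional vectors instead. (deprecated in NumPy 2.0)
```

The overlay shows the knob's pointer lying about 26° below image-left, so the yaw is about 118.5° and the first fit of 151.5° was wrong. Measured positions:

| Item | x, y (m) | Yaw | Height |
|---|---|---|---|
| Knob | (.531, -.225) | 118.5° | top 41 mm by triangulation |
| Shaft | (.570, .032) | flat about 64° | – |
| Off mark | – | 119° | – |

```bash
cat >>h.py <<'E'
def goal(x,y,z,yaw,hold=None):
    """deltas in tool axes; yaw = heading (deg) of knob +x -> tool y heading = yaw-90; knob x = -tool x? computed"""
    o=manip.get_obs(); Rt=R.from_quat(o['tcp_rot']); yy=np.radians(yaw-90)
    Y=np.array([np.cos(yy),np.sin(yy),0]);Z=np.array([0,0,-1.]);T=R.from_matrix(np.c_[np.cross(Y,Z),Y,Z])
    print('d',Rt.inv().apply(np.array([x,y,z])-o['tcp_pos']).round(4),'r',(Rt.inv()*T).as_rotvec().round(3),'F',o['ft_force'].round(1),'j',o['joints'].round(2),'t',o['clock'])
E
python3 -c "
from h import *
goal(.531,-.225,.12,118.5)"
```

```text
d [ 0.4598 -0.2015  0.1124] r [-1.000e-03 -2.000e-03 -1.821e+00] F [ 0.   0.3 -0.8] j [-1.53  0.26  1.54  0.    1.35 -0.2 ] t 0.1
```
r = -1.82 about z... wait check that my T corresponds tool y heading 28.5. yes.
First: translate (0.2,-0.09,0) in 5 rows with rotation -.7 in 5.

The rows are not in the units I measure in: shifts go in units of 50 mm and turns go in units of 0.1 rad. I convert before sending: 0.09 m is 1.8, 0.225 m is 4.5, -0.75 rad is -7.5.

```bash
echo '{"dx":[0.9,1.8,2.7,3.6,4.5],"dy":[-0.4,-0.8,-1.2,-1.6,-2],"dz":[0,0,0,0,0],"drx":[0,0,0,0,0],"dry":[0,0,0,0,0],"drz":[-1.5,-3,-4.5,-6,-7.5]}' | python3 jog.py 0.06; python3 -c "
from h import *
goal(.531,-.225,.12,118.5)"
```

```text
clock: 0.6
tcp_pos: [0.3292, -0.3798, 0.2324]
tcp_rot: [0.877, 0.48, 0.0, -0.0]
ft_force: [1.3, -0.9, 1.1]
opening: 0.0609
finger_force: 0.0
d [0.2391 0.0868 0.1124] r [-0.    -0.    -1.066] F [ 1.3 -0.9  1.1] j [-1.08  0.17  1.64  0.    1.32 -0.51] t 0.6
```

Scaled: 0.225 m is 4.5, 0.18 m is 3.6, -0.75 rad is -7.5.

```bash
echo '{"dx":[0.9,1.8,2.7,3.6,4.5],"dy":[0.32,0.64,0.96,1.3,1.62],"dz":[0,0.4,0.8,1.2,1.6],"drx":[0,0,0,0,0],"dry":[0,0,0,0,0],"drz":[-1.5,-3,-4.5,-6,-7.5]}' | python3 jog.py; python3 -c "
from h import *
goal(.531,-.225,.12,118.5)"
```

```text
clock: 1.1
tcp_pos: [0.5141, -0.2391, 0.1546]
tcp_rot: [0.64, 0.769, -0.0, -0.0]
ft_force: [0.8, 0.5, -0.0]
opening: 0.0601
finger_force: 0.0
d [0.0108 0.0192 0.0345] r [-0.    -0.    -0.315] F [ 0.8  0.5 -0. ] j [-0.63  0.35  1.6  -0.    1.19 -0.81] t 1.1
```

Scaled: 0.034 m is 0.68, 0.0192 m is 0.384, -0.315 rad is -3.15.

```bash
echo '{"dx":[0.11,0.216,0.216,0.216,0.216],"dy":[0.19,0.384,0.384,0.384,0.384],"dz":[0,0.2,0.68,0.68,0.68],"drx":[0,0,0,0,0],"dry":[0,0,0,0,0],"drz":[-1.5,-3,-3.15,-3.15,-3.15]}' | python3 jog.py; python3 - <<'E'
from h import *
goal(.531,-.225,.033,118.5)
for n,x,y,w,h in(("top",338,166,80,80),("side",277,200,80,80)):
    i=manip.get_image(n)[y:y+h,x:x+w,::-1]; i=cv2.resize(i,None,fx=5,fy=5,interpolation=cv2.INTER_CUBIC); a=i if n=="top" else np.hstack([a,i])
cv2.imwrite('pics/g1.png',cv2.convertScaleAbs(a,alpha=1.4))
E
```

```text
clock: 1.6
tcp_pos: [0.5294, -0.2264, 0.1211]
tcp_rot: [0.514, 0.858, 0.0, -0.001]
ft_force: [0.3, 0.5, 0.3]
opening: 0.0603
finger_force: 0.0
d [0.0003 0.0022 0.0881] r [-0.001 -0.002 -0.007] F [0.3 0.5 0.3] j [-0.6   0.4   1.62 -0.    1.12 -1.09] t 1.6
```

View pics/g1.png

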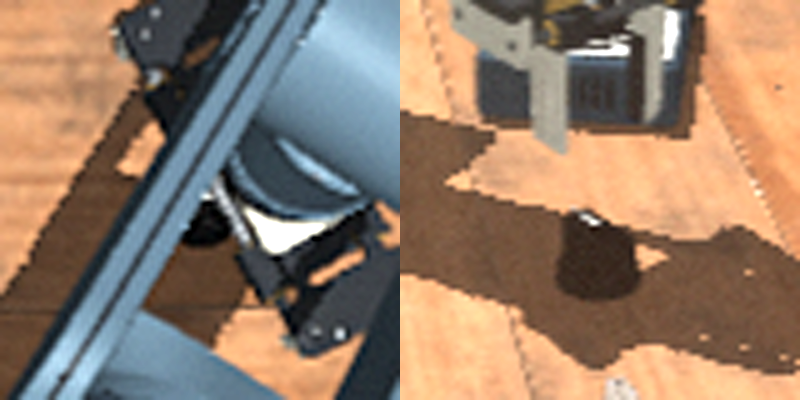

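The fingers straddle the knob; in the side view the tips are at crop x≈550 and 645 and the knob at ≈600. Descending and gripping.

Scaled: 0.088 m is 1.76, 0.08 m is 1.6, -0.007 rad is -0.07.

```bash
echo '{"dx":[0.006,0.006,0.006,0.006,0.006],"dy":[0.02,0.04,0.04,0.04,0.04],"dz":[0.6,1.2,1.6,1.76,1.76],"drx":[0,0,0,0,0],"dry":[0,0,0,0,0],"drz":[-0.07,-0.07,-0.07,-0.07,-0.07]}' | python3 jog.py; echo '{"dx":[0,0],"dy":[0,0],"dz":[0,0],"drx":[0,0],"dry":[0,0],"drz":[0,0]}' | python3 jog.py; python3 -c "
from h import *
goal(.531,-.225,.033,118.5)"
```

```text
clock: 2.2
tcp_pos: [0.5313, -0.2256, 0.0334]
tcp_rot: [0.511, 0.859, 0.0, -0.0]
ft_force: [-0.5, 0.6, 0.1]
opening: 0.06
finger_force: 0.0
clock: 2.4
tcp_pos: [0.5325, -0.2261, 0.0351]
tcp_rot: [0.511, 0.86, -0.0, 0.001]
ft_force: [-0.3, -0.2, 0.3]
opening: 0.06
finger_force: 0.0
d [ 0.0017 -0.0008  0.0021] r [0.001 0.003 0.   ] F [-0.3 -0.2  0.3] j [-0.59  0.51  1.7   0.    0.93 -1.09] t 2.4
```

Scaled: 0.001 m is 0.02.

```bash
echo '{"dx":[0.02,0.02,0.02,0.02,0.02],"dy":[0,0,0,0,0],"dz":[0.02,0.02,0.02,0.02,0.02],"drx":[0,0,0,0,0],"dry":[0,0,0,0,0],"drz":[0,0,0,0,0]}' | python3 jog.py 0.0;  python3 -c "
from h import *
goal(.531,-.225,.033,118.5)"
```

```text
clock: 2.9
tcp_pos: [0.5311, -0.2245, 0.0326]
tcp_rot: [0.511, 0.86, -0.0, 0.0]
ft_force: [0.4, -0.0, -0.2]
opening: 0.0248
finger_force: 0.0
d [-0.0004 -0.0003 -0.0004] r [0.    0.    0.001] F [ 0.4 -0.  -0.2] j [-0.59  0.51  1.7  -0.    0.93 -1.09] t 2.9
```

```bash
echo '{"dx":[0,0],"dy":[0,0],"dz":[0,0],"drx":[0,0],"dry":[0,0],"drz":[0,0]}' | python3 jog.py; echo '{"dx":[0,0,0,0,0],"dy":[0,0,0,0,0],"dz":[-0.8,-1.6,-2.4,-2.94,-2.94],"drx":[0,0,0,0,0],"dry":[0,0,0,0,0],"drz":[0,0,0,0,0]}' | python3 jog.py;  python3 -c "
from h import *
goal(.57,.032,.18,64)"
```

```text
clock: 3.1
tcp_pos: [0.5311, -0.2245, 0.0325]
tcp_rot: [0.511, 0.86, 0.0, -0.0]
ft_force: [-1.0, -0.5, 0.9]
opening: 0.0219
finger_force: 30.0
clock: 3.6
tcp_pos: [0.5332, -0.2259, 0.1842]
tcp_rot: [0.511, 0.86, -0.0, 0.004]
ft_force: [0.8, -0.6, 0.5]
opening: 0.0219
finger_force: 30.0
d [0.2091 0.1555 0.0032] r [0.007 0.005 0.952] F [ 0.8 -0.6  0.5] j [-0.59  0.34  1.54  0.    1.25 -1.09] t 3.6
```

Scaled: 0.195 m is 3.9, 0.16 m is 3.2, 0.75 rad is 7.5.

```bash
echo '{"dx":[0.8,1.6,2.4,3.2,3.9],"dy":[0.6,1.2,1.8,2.4,2.9],"dz":[0,0,0,0,0],"drx":[0,0,0,0,0],"dry":[0,0,0,0,0],"drz":[1.5,3,4.5,6,7.5]}' | python3 jog.py;  python3 -c "
from h import *
goal(.57,.032,.18,64)"
```

```text
clock: 4.1
tcp_pos: [0.5633, 0.0067, 0.178]
tcp_rot: [0.775, 0.632, -0.001, -0.001]
ft_force: [0.7, -0.2, -1.2]
opening: 0.0218
finger_force: 30.0
d [ 0.0261  0.0014 -0.002 ] r [-0.002  0.     0.251] F [ 0.7 -0.2 -1.2] j [-0.19  0.33  1.58 -0.    1.24  0.02] t 4.1
```

```bash
echo '{"dx":[0.3,0.36,0.36,0.36,0.36],"dy":[0,0,0,0,0],"dz":[0,0,0,0,0],"drx":[0,0,0,0,0],"dry":[0,0,0,0,0],"drz":[1.2,2,2,2,2]}' | python3 jog.py;  python3 - <<'E'
from h import *
goal(.57,.032,.18,64)
a=[]
for n,x,y,w,h in(("top",248,150,80,80),("side",277,140,80,80)):
    f=manip.get_image(n)[:,:,::-1];cv2.imwrite(f'pics/{n}2.png',f);i=f[y:y+h,x:x+w]; a.append(cv2.resize(i,None,fx=5,fy=5,interpolation=cv2.INTER_CUBIC))
cv2.imwrite('pics/g2.png',cv2.convertScaleAbs(np.hstack(a),alpha=1.4))
E
```

```text
clock: 4.6
tcp_pos: [0.5673, 0.0219, 0.1789]
tcp_rot: [0.833, 0.554, -0.0, -0.0]
ft_force: [-0.5, 0.4, -0.3]
opening: 0.022
finger_force: 30.0
d [ 0.0103 -0.0014 -0.0011] r [-0.001  0.     0.057] F [-0.5  0.4 -0.3] j [-0.16  0.33  1.57 -0.    1.24  0.24] t 4.6
```

View pics/g2.png

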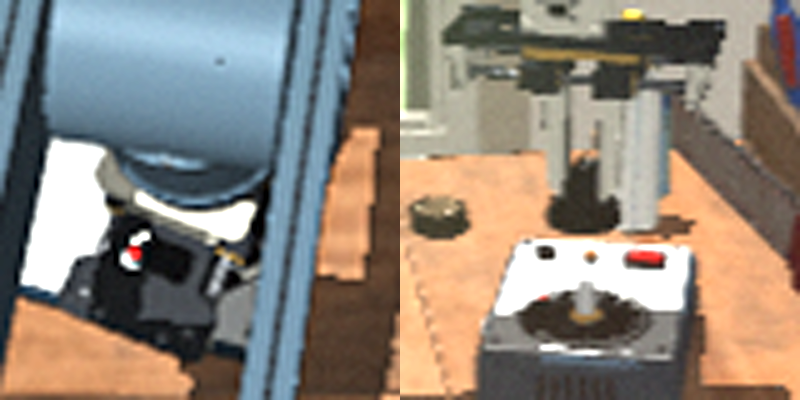

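```bash
python3 - <<'E'
from m import *
x,y=277,140; i=up('pics/side2.png',x,y,80,80)
d=i.max(2)<80; d[:310]=0; d[375:]=0; d[:,:200]=0; d[:,352:]=0
for r in range(325,372,6):
    q=np.where(d[r])[0]; 
    if len(q): print(round((r+.5)/K-.5+y,1),round((q.min()+.5)/K-.5+x,2),round((q.max()+.5)/K-.5+x,2),round((q.min()+q.max()+1)/2/K-.5+x,2))
for z in(.146,.1615): print('pred',z,np.round(pix('side',[.5673,.0219,z]),2))
b=np.where((d.any(1)))[0]; print('bottom row',(b.max()+.5)/K-.5+y)
print('pred bottom',pix('side',[.5673,.0219-.028,.146]))
# shaft again, same image
s=up('pics/side2.png',x,y,80,80); g=s.min(2)
for r in range(455,500,8):
    a=g[r,270:330]; w=np.clip(a-60,0,None); print('shaft',round((r+.5)/K-.5+y,1),round(((w*np.arange(270,330)).sum()/w.sum()+.5)/K-.5+x,2), a[::6].tolist())
print('pred shaft',[np.round(pix('side',[.5697,.032,z]),2) for z in(.0685,.08,.0925)])
E
```

```text
180.2 307.06 320.19 313.62
180.9 306.56 320.06 313.31
181.7 306.31 320.44 313.38
182.4 306.06 320.44 313.25
183.2 306.19 320.44 313.31
183.9 306.44 320.44 313.44
184.7 306.81 319.69 313.25
185.4 308.31 318.81 313.56
pred 0.146 [312.81 183.31]
pred 0.1615 [312.84 179.35]
bottom row 186.3125
pred bottom (np.float64(314.25319042493095), np.float64(186.35617052068602))
shaft 196.4 314.08 [242, 236, 201, 146, 118, 131, 139, 185, 229, 238]
shaft 197.4 314.12 [150, 158, 144, 124, 117, 122, 110, 129, 160, 174]
shaft 198.4 313.63 [26, 64, 91, 111, 122, 121, 102, 79, 67, 65]
shaft 199.4 313.59 [41, 69, 98, 115, 122, 123, 110, 91, 64, 40]
shaft 200.4 313.59 [30, 38, 86, 116, 125, 121, 109, 76, 43, 30]
shaft 201.4 313.59 [28, 38, 79, 111, 125, 125, 105, 70, 42, 33]
pred shaft [array([312.79, 201.4 ]), array([312.81, 198.6 ]), array([312.84, 195.54])]
```

Scaled: 0.0103 m is 0.206, -0.0014 m is -0.028, 0.057 rad is 0.57.

```bash
echo '{"dx":[0.206,0.206,0.206],"dy":[-0.028,-0.028,-0.028],"dz":[0,0,0],"drx":[0,0,0],"dry":[0,0,0],"drz":[0.57,0.57,0.57]}' | python3 jog.py; echo '{"dx":[0,0],"dy":[0,0],"dz":[0,0],"drx":[0,0],"dry":[0,0],"drz":[0,0]}' | python3 jog.py;python3 -c "
from h import *
goal(.5703,.032,.125,64)"
```

```text
clock: 5.0
tcp_pos: [0.5703, 0.0321, 0.1795]
tcp_rot: [0.848, 0.53, -0.0, 0.0]
ft_force: [0.0, -0.7, -0.8]
opening: 0.0221
finger_force: 30.0
clock: 5.2
tcp_pos: [0.5702, 0.0322, 0.1795]
tcp_rot: [0.848, 0.53, -0.0, 0.0]
ft_force: [0.4, -0.2, -1.1]
opening: 0.0219
finger_force: 30.0
d [-0.0001  0.0001  0.0545] r [ 0.  0. -0.] F [ 0.4 -0.2 -1.1] j [-0.14  0.34  1.56 -0.    1.24  0.32] t 5.2
```

Scaled: 0.054 m is 1.08, 0.045 m is 0.9.

```bash
echo '{"dx":[0,0,0,0,0],"dy":[0,0,0,0,0],"dz":[0.5,0.9,1.08,1.08,1.08],"drx":[0,0,0,0,0],"dry":[0,0,0,0,0],"drz":[0,0,0,0,0]}' | python3 jog.py; echo '{"dx":[0,0,0,0,0],"dy":[0,0,0,0,0],"dz":[0.04,0.08,0.12,0.16,0.16],"drx":[0,0,0,0,0],"dry":[0,0,0,0,0],"drz":[0,0,0,0,0]}' | python3 jog.py;python3 -c "
from h import *
goal(.5703,.032,.107,64);print(manip.get_obs()['wrist_torque'])"
```

```text
clock: 5.7
tcp_pos: [0.5707, 0.0324, 0.1261]
tcp_rot: [0.848, 0.53, 0.0, 0.0]
ft_force: [0.4, -0.5, -0.6]
opening: 0.0216
finger_force: 30.0
clock: 6.2
tcp_pos: [0.5703, 0.0326, 0.1174]
tcp_rot: [0.848, 0.53, 0.0, -0.0]
ft_force: [-0.2, 0.3, 0.5]
opening: 0.0216
finger_force: 30.0
d [-0.0005  0.0003  0.0104] r [-0. -0. -0.] F [-0.2  0.3  0.5] j [-0.14  0.4   1.64  0.    1.11  0.32] t 6.2
[-0.05190954 -0.06707955  0.04991853]
```

```bash
echo '{"dx":[0,0,0,0,0],"dy":[0,0,0,0,0],"dz":[0.02,0.04,0.06,0.08,0.08],"drx":[0,0,0,0,0],"dry":[0,0,0,0,0],"drz":[0,0,0,0,0]}' | python3 jog.py;python3 -c "
from h import *
goal(.5703,.032,.107,64);print(manip.get_obs()['wrist_torque'])"; echo '{"dx":[0,0,0,0,0],"dy":[0,0,0,0,0],"dz":[0.02,0.04,0.06,0.08,0.08],"drx":[0,0,0,0,0],"dry":[0,0,0,0,0],"drz":[0,0,0,0,0]}' | python3 jog.py;python3 -c "
from h import *
goal(.5703,.032,.107,64);print(manip.get_obs()['wrist_torque'])"
```

```text
clock: 6.7
tcp_pos: [0.5706, 0.0325, 0.1135]
tcp_rot: [0.848, 0.53, 0.0, 0.0]
ft_force: [1.6, -0.0, -0.4]
opening: 0.0218
finger_force: 30.0
d [-0.0006 -0.0001  0.0065] r [ 0.001 -0.    -0.   ] F [ 1.6 -0.  -0.4] j [-0.14  0.4   1.64 -0.    1.1   0.32] t 6.7
[-0.15534744 -0.34563402  0.01962807]
clock: 7.2
tcp_pos: [0.5706, 0.0325, 0.1095]
tcp_rot: [0.848, 0.53, 0.0, 0.0]
ft_force: [2.5, -1.2, -0.2]
opening: 0.0216
finger_force: 30.0
d [-0.0006 -0.      0.0025] r [ 0.001 -0.    -0.001] F [ 2.5 -1.2 -0.2] j [-0.14  0.41  1.65 -0.    1.09  0.32] t 7.2
[-0.13484209 -0.52391411 -0.02781818]
```

The knob is sliding over the shaft. There is a small side force, so I'll ease off along tool y and continue down past the balls.

Scaled: 0.0006 m is 0.012, 0.005 m is 0.1.

```bash
echo '{"dx":[0,0,0,0,0],"dy":[0.012,0.012,0.012,0.012,0.012],"dz":[0.02,0.04,0.06,0.08,0.1],"drx":[0,0,0,0,0],"dry":[0,0,0,0,0],"drz":[0,0,0,0,0]}' | python3 jog.py; echo '{"dx":[0,0,0,0],"dy":[0,0,0,0],"dz":[0.02,0.04,0.06,0.06],"drx":[0,0,0,0],"dry":[0,0,0,0],"drz":[0,0,0,0]}' | python3 jog.py;python3 -c "
from h import *
goal(.5703,.032,.098,64);print(manip.get_obs()['wrist_torque'])"
```

```text
clock: 7.7
tcp_pos: [0.5713, 0.0322, 0.1053]
tcp_rot: [0.848, 0.53, 0.0, 0.0]
ft_force: [0.1, 0.9, 7.6]
opening: 0.0215
finger_force: 30.0
clock: 8.1
tcp_pos: [0.5707, 0.0324, 0.1011]
tcp_rot: [0.848, 0.53, -0.0, -0.0]
ft_force: [3.0, -0.5, -0.3]
opening: 0.0215
finger_force: 30.0
d [-0.0006 -0.0002  0.0031] r [-0.    -0.    -0.001] F [ 3.  -0.5 -0.3] j [-0.14  0.42  1.65  0.    1.07  0.32] t 8.1
[ 0.01731527 -0.55287812 -0.02173919]
```

Scaled: 0.0035 m is 0.07, 0.003 m is 0.06.

```bash
echo '{"dx":[0,0,0,0,0],"dy":[0.006,0.006,0.006,0.006,0.006],"dz":[0.02,0.04,0.06,0.07,0.07],"drx":[0,0,0,0,0],"dry":[0,0,0,0,0],"drz":[0,0,0,0,0]}' | python3 jog.py; python3 -c "
from h import *
goal(.5703,.032,.098,64);print(manip.get_obs()['wrist_torque'])"
```

```text
clock: 8.6
tcp_pos: [0.5707, 0.0324, 0.0976]
tcp_rot: [0.848, 0.53, -0.0, -0.0]
ft_force: [0.8, 1.0, -2.7]
opening: 0.0218
finger_force: 30.0
d [-0.0005 -0.0002 -0.0004] r [-0.001  0.    -0.   ] F [ 0.8  1.  -2.7] j [-0.14  0.42  1.66  0.    1.07  0.32] t 8.6
[ 0.22739587 -0.35389697  0.0324226 ]
```

Scaled: 0.001 m is 0.02, 0.0005 m is 0.01.

```bash
echo '{"dx":[0,0,0],"dy":[0,0,0],"dz":[0.01,0.02,0.02],"drx":[0,0,0],"dry":[0,0,0],"drz":[0,0,0]}' | python3 jog.py; echo '{"dx":[0,0,0],"dy":[0,0,0],"dz":[0.01,0.02,0.02],"drx":[0,0,0],"dry":[0,0,0],"drz":[0,0,0]}' | python3 jog.py
```

```text
clock: 8.9
tcp_pos: [0.5708, 0.0324, 0.0975]
tcp_rot: [0.848, 0.53, -0.0, -0.0]
ft_force: [-0.7, 2.0, 5.5]
opening: 0.0217
finger_force: 30.0
clock: 9.2
tcp_pos: [0.5708, 0.0324, 0.0974]
tcp_rot: [0.848, 0.53, 0.0, -0.0]
ft_force: [-4.3, 2.4, 10.9]
opening: 0.0217
finger_force: 30.0
```

Seated at .0974, with 11 N on the shoulder. Next I'll turn anticlockwise.

```bash
echo '{"dx":[0,0,0,0,0],"dy":[0,0,0,0,0],"dz":[-0.024,-0.024,-0.024,-0.024,-0.024],"drx":[0,0,0,0,0],"dry":[0,0,0,0,0],"drz":[0,-1,-2,-3,-4]}' | python3 jog.py; echo '{"dx":[0,0,0,0,0],"dy":[0,0,0,0,0],"dz":[0,0,0,0,0],"drx":[0,0,0,0,0],"dry":[0,0,0,0,0],"drz":[-1,-2,-3,-3.5,-3.5]}' | python3 jog.py; python3 -c "
from h import *
goal(.5708,.0324,.0974,119);print(manip.get_obs()['wrist_torque'])"
```

```text
clock: 9.7
tcp_pos: [0.5713, 0.033, 0.0975]
tcp_rot: [0.725, 0.689, 0.001, -0.0]
ft_force: [-0.8, 4.0, 3.3]
opening: 0.0215
finger_force: 30.0
clock: 10.2
tcp_pos: [0.5707, 0.033, 0.0975]
tcp_rot: [0.595, 0.804, 0.0, -0.001]
ft_force: [-2.2, 4.2, 5.8]
opening: 0.0216
finger_force: 30.0
d [-0.0006 -0.      0.0001] r [-0.    -0.001 -0.21 ] F [-2.2  4.2  5.8] j [-0.14  0.42  1.66  0.    1.06 -0.43] t 10.2
[0.87741149 0.29933976 0.00211489]
```

Scaled: 0.0006 m is 0.012, -0.08 rad is -0.8.

```bash
echo '{"dx":[0.012,0.012,0.012,0.012,0.012],"dy":[0,0,0,0,0],"dz":[0,0,0,0,0],"drx":[0,0,0,0,0],"dry":[0,0,0,0,0],"drz":[-0.8,-1.4,-1.8,-2.1,-2.1]}' | python3 jog.py; python3 -c "
from h import *
goal(.5708,.0324,.0974,119);print(manip.get_obs()['wrist_torque'])";echo '{"dx":[0,0,0],"dy":[0,0,0],"dz":[0,0,0],"drx":[0,0,0],"dry":[0,0,0],"drz":[-0.4,-0.8,-0.8]}' | python3 jog.py; python3 -c "
from h import *
goal(.5708,.0324,.0974,119);print(manip.get_obs()['wrist_torque'])"
```

```text
clock: 10.7
tcp_pos: [0.5703, 0.0329, 0.0975]
tcp_rot: [0.508, 0.861, -0.0, -0.001]
ft_force: [-2.5, 3.3, 6.2]
opening: 0.0222
finger_force: 30.0
d [-0.0007  0.0002  0.0001] r [-0.001 -0.001 -0.001] F [-2.5  3.3  6.2] j [-0.14  0.42  1.66  0.    1.06 -0.64] t 10.7
[ 0.45215021  0.40882076 -0.06832406]
clock: 11.0
tcp_pos: [0.5702, 0.0329, 0.0974]
tcp_rot: [0.473, 0.881, -0.0, -0.001]
ft_force: [-3.5, 2.2, 6.0]
opening: 0.0217
finger_force: 30.0
d [-0.0007  0.0002  0.    ] r [-0.001 -0.001  0.079] F [-3.5  2.2  6. ] j [-0.14  0.42  1.66 -0.    1.07 -0.72] t 11.0
[0.43786386 0.43473989 0.02819791]
```

```bash
for k in 1 2; do echo '{"dx":[0,0,0],"dy":[0,0,0],"dz":[0,0,0],"drx":[0,0,0],"dry":[0,0,0],"drz":[-0.4,-0.7,-0.7]}' | python3 jog.py|grep -E 'opening|force'; python3 -c "
from h import *
goal(.5708,.0324,.0974,119);print(manip.get_obs()['wrist_torque'])"; done
```

```text
ft_force: [-3.8, 1.6, 6.9]
opening: 0.0216
finger_force: 30.0
d [-0.0008  0.0003  0.    ] r [-0.001 -0.001  0.149] F [-3.8  1.6  6.9] j [-0.14  0.42  1.66 -0.    1.07 -0.79] t 11.3
[ 0.4058224   0.46677105 -0.03779372]
ft_force: [-3.3, 2.3, 6.2]
opening: 0.0212
finger_force: 30.0
d [-0.0008  0.0003  0.0001] r [-0.001 -0.001  0.219] F [-3.3  2.3  6.2] j [-0.14  0.42  1.66 -0.    1.07 -0.86] t 11.6
[ 0.36533433  0.57481796 -0.05532851]
```

```bash
python3 - <<'E'
from h import *
a=[]
for n,x,y,w,h in(("top",248,150,80,80),("side",277,150,80,80)):
    f=manip.get_image(n)[:,:,::-1];i=f[y:y+h,x:x+w]; a.append(cv2.resize(i,None,fx=5,fy=5,interpolation=cv2.INTER_CUBIC))
cv2.imwrite('pics/g3.png',cv2.convertScaleAbs(np.hstack(a),alpha=1.4))
E
```

```text
(no output)
```

View pics/g3.png

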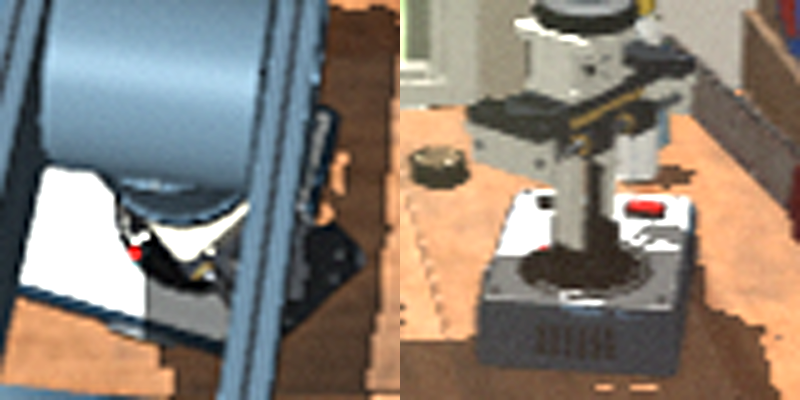

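The side view shows the knob down on the dial with the fingers around it. There is no stop torque yet, so I'll keep turning in small steps.

The rows are not in the units I measure in: shifts go in units of 50 mm and turns go in units of 0.1 rad. I convert before sending: -0.06 rad is -0.6.

```bash
for k in 1 2 3; do echo '{"dx":[0,0,0],"dy":[0,0,0],"dz":[0,0,0],"drx":[0,0,0],"dry":[0,0,0],"drz":[-0.4,-0.6,-0.6]}' | python3 jog.py|grep -E 'opening|force'; python3 -c "
from h import *
goal(.5708,.0324,.0974,119);print(manip.get_obs()['wrist_torque'])"; done
```

```text
ft_force: [-4.5, 2.4, 6.3]
opening: 0.0218
finger_force: 30.0
d [-0.0009  0.0004  0.    ] r [-0.002 -0.001  0.279] F [-4.5  2.4  6.3] j [-0.14  0.42  1.66 -0.    1.07 -0.92] t 12.0
[ 0.32638637  0.60558038 -0.06321008]
ft_force: [-3.7, 2.1, 6.4]
opening: 0.0219
finger_force: 30.0
d [-0.001   0.0004  0.    ] r [-0.002 -0.001  0.339] F [-3.7  2.1  6.4] j [-0.14  0.42  1.66 -0.    1.07 -0.98] t 12.3
[ 0.29024293  0.63423583 -0.11924775]
ft_force: [-5.7, 1.5, 6.9]
opening: 0.0218
finger_force: 30.0
d [-0.0011  0.0006  0.    ] r [-0.002 -0.002  0.399] F [-5.7  1.5  6.9] j [-0.14  0.42  1.66 -0.    1.07 -1.04] t 12.6
[ 0.20053626  0.76671632 -0.17400061]
```

```bash
for k in 1 2; do echo '{"dx":[0,0,0],"dy":[0,0,0],"dz":[0,0,0],"drx":[0,0,0],"dry":[0,0,0],"drz":[-0.4,-0.6,-0.6]}' | python3 jog.py|grep -E 'opening|force'; python3 -c "
from h import *
goal(.5708,.0324,.0974,119);print(manip.get_obs()['wrist_torque'])"; done
```

```text
ft_force: [-6.1, 1.5, 7.4]
opening: 0.0216
finger_force: 30.0
d [-0.0012  0.0007  0.    ] r [-0.002 -0.002  0.459] F [-6.1  1.5  7.4] j [-0.14  0.42  1.66 -0.    1.07 -1.1 ] t 12.9
[ 0.15907328  0.81680031 -0.24512929]
ft_force: [-6.1, 1.2, 8.2]
opening: 0.0221
finger_force: 30.0
d [-0.0013  0.0008  0.    ] r [-0.003 -0.002  0.518] F [-6.1  1.2  8.2] j [-0.14  0.42  1.66 -0.    1.07 -1.16] t 13.2
[ 0.14503404  0.9783719  -0.29219477]
```

Torque has risen steadily to −0.29 N m, so the shaft is against its stop. I'll relax the twist partway, open, lift and look.

```bash
echo '{"dx":[0,0,0],"dy":[0,0,0],"dz":[0,0,0],"drx":[0,0,0],"dry":[0,0,0],"drz":[0.8,1.2,1.2]}' | python3 jog.py; python3 -c "
from h import *
print(manip.get_obs()['wrist_torque'])"; echo '{"dx":[0,0,0,0,0],"dy":[0,0,0,0,0],"dz":[0,0,0,0,0],"drx":[0,0,0,0,0],"dry":[0,0,0,0,0],"drz":[0,0,0,0,0]}' | python3 jog.py 0.06;echo '{"dx":[0,0,0,0,0],"dy":[0,0,0,0,0],"dz":[-0.4,-1.2,-2,-2.8,-2.8],"drx":[0,0,0,0,0],"dry":[0,0,0,0,0],"drz":[0,0,0,0,0]}' | python3 jog.py
```

```text
clock: 13.5
tcp_pos: [0.5694, 0.0326, 0.0974]
tcp_rot: [0.327, 0.945, -0.001, -0.001]
ft_force: [-5.6, 1.4, 8.3]
opening: 0.0213
finger_force: 30.0
[ 0.16619943  0.81758483 -0.00681051]
clock: 14.0
tcp_pos: [0.571, 0.0327, 0.097]
tcp_rot: [0.326, 0.945, -0.0, -0.0]
ft_force: [0.1, -0.4, -0.1]
opening: 0.0566
finger_force: 0.0
clock: 14.5
tcp_pos: [0.5741, 0.0324, 0.2436]
tcp_rot: [0.326, 0.945, 0.001, 0.006]
ft_force: [0.5, -0.8, 0.0]
opening: 0.0603
finger_force: 0.0
```

Scaled: 0.16 m is 3.2, -0.15 m is -3.

```bash
echo '{"dx":[-0.8,-1.6,-2.4,-3,-3],"dy":[0.8,1.6,2.4,3.2,3.2],"dz":[-0.2,-0.4,-0.6,-0.6,-0.6],"drx":[0,0,0,0,0],"dry":[0,0,0,0,0],"drz":[0,0,0,0,0]}' | python3 jog.py; python3 - <<'E'
from h import *
a=[]
for n,x,y,w,h in(("top",258,155,60,60),("side",280,165,60,60)):
    f=manip.get_image(n)[:,:,::-1];cv2.imwrite(f'pics/{n}4.png',f);i=f[y:y+h,x:x+w]; a.append(cv2.resize(i,None,fx=6.6,fy=6.6,interpolation=cv2.INTER_CUBIC))
cv2.imwrite('pics/g4.png',cv2.convertScaleAbs(np.hstack(a),alpha=1.4))
E
```

```text
clock: 15.0
tcp_pos: [0.7904, 0.0667, 0.2643]
tcp_rot: [0.326, 0.945, -0.0, -0.001]
ft_force: [-0.7, 0.5, -0.6]
opening: 0.0598
finger_force: 0.0
```

View pics/g4.png

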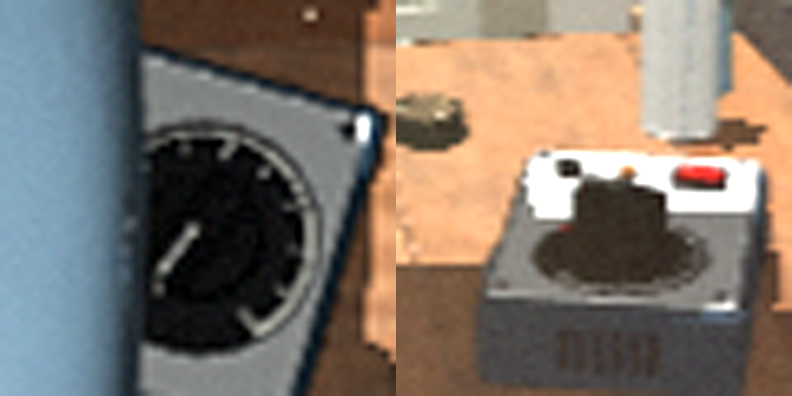

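The top view is partly blocked by the arm. The pointer line runs from about (195,228) to (158,290), which looks past the off mark. I'll clear the view and measure.

```bash
echo '{"dx":[1,2,3,4,5],"dy":[0,0,0,0,0],"dz":[0,0,0,0,0],"drx":[0,0,0,0,0],"dry":[0,0,0,0,0],"drz":[0,0,0,0,0]}' | python3 jog.py >/dev/null; echo '{"dx":[0,0,0,0,0],"dy":[-1,-2,-3,-4,-5],"dz":[0,0,0,0,0],"drx":[0,0,0,0,0],"dry":[0,0,0,0,0],"drz":[0,0,0,0,0]}' | python3 jog.py; python3 - <<'E'
from h import *
a=[]
for n,x,y,w,h in(("top",258,155,60,60),("side",285,170,60,60)):
    f=manip.get_image(n)[:,:,::-1];cv2.imwrite(f'pics/{n}5.png',f);i=f[y:y+h,x:x+w]; a.append(cv2.resize(i,None,fx=6.6,fy=6.6,interpolation=cv2.INTER_CUBIC))
cv2.imwrite('pics/g5.png',cv2.convertScaleAbs(np.hstack(a),alpha=1.6))
goal(.57,.032,.2,119)
E
```

```text
clock: 16.1
tcp_pos: [0.4334, 0.0228, 0.2666]
tcp_rot: [0.326, 0.945, -0.0, 0.0]
ft_force: [1.3, -1.2, 1.1]
opening: 0.06
finger_force: 0.0
d [-0.1012  0.0951  0.0664] r [-0.003  0.     0.395] F [-0.2  0.  -0.4] j [-0.21  0.02  1.73 -0.    1.39 -1.11] t 16.2
```

View pics/g5.png

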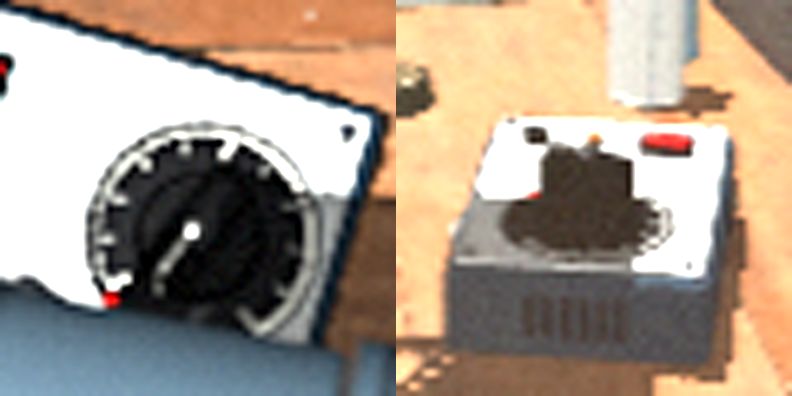

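```bash
python3 - <<'E'
from h import *
i=cv2.imread('pics/top5.png').min(2).astype(float)
r0,r1,c0,c1=187,202,280,290
print(i[r0:r1,c0:c1].astype(int))
u=np.array([(c,r,i[r,c]) for r in range(r0,r1) for c in range(c0,c1) if i[r,c]>60])
W=np.array([plane("top",a[:2],.105) for a in u])[:,:2]; w=u[:,2]-40
m=np.average(W,axis=0,weights=w); d=np.linalg.eigh(np.cov(W.T,aweights=w))[1][:,1]; d*=np.sign(d[1])
print(m.round(4),np.degrees(np.arctan2(d[1],d[0])).round(1),((W-m)@d).round(3).min())
# first mark heading about dial centre, dial plane
M=plane("top",(258+120/6.6-.5,155+283/6.6-.5),.0635)[:2]-[.5697,.032]; print('mark',np.degrees(np.arctan2(M[1],M[0])))
E
```

```text
[[ 23  24  27  21   7   1   9  13  19  23]
 [ 30  29  22  13   2   7  54  69  32  20]
 [ 29  26  16   4   6  21 173 198  61  22]
 [ 25  17   1   0   0  49 228 243  47  21]
 [ 22  11   0   0  24  68  76  46  15  16]
 [ 15   0   3  14  74  82  27   9  19   4]
 [  1   0   6  53  85  59   0   3   1   5]
 [  0   2  50  86  59   0   8   2   1   5]
 [  0  23  98  97  13   1   8   5   1   4]
 [  0  36  57  35   0   2   8   3   6  10]
 [  6  33  26   0   7   0   0   5   8   9]
 [  4  48  54   0   0   5   3   6  10   7]
 [  5  34  39   1   1   0   1   0   8   0]
 [ 13   7   9   8   4   4   0   3   0   6]
 [ 11  10   9   9  13  11  12  18  23  22]]
[0.5646 0.0365] 142.4 -0.008
mark 117.60206726391985
```

The pointer rests at 142.4°, the same heading the tool had when it let go. The wrist torque reached 0.29 N m against 0.08 N m of friction and never reversed, so the shaft is on its stop. The arm is clear, so I'm handing in.

```bash
python3 -c "
from rig import manip
print(manip.close_job())"
```

```text
the job is handed in; nothing more can be done
None
```

I pushed the knob onto the shaft until it stopped on the shoulder, turned it anticlockwise until it met the off stop, let go, and handed the job in at about 16 s; the result was not shown. The one doubt is that the pointer rests about 24° past the off mark, more than the play in the bore should allow, so I'm relying on the wrist torque (0.29 N m against 0.08 N m friction) for the shaft being at its stop.

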